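Walk the deposit box round into its counter bracket and close the catch

ROBOT

A 6-joint arm with a two-finger parallel gripper is mounted at the origin on a cart in front of the work surface, level with it; the furniture and walls round the work are solid. World frame = base frame: x ahead of the robot, y to its left, z up, the work surface at z = 0. Lengths are in m, angles in rad, forces in N, time in s.
With the tool pointing down it reaches from about 0.35 to 1 m from the base axis. Payload 7.1 kg.
Tool frame: the origin (TCP) lies between the finger pads; the fingertips stand 22 mm ahead of it and the grasp point (between the pads) lies 3 mm ahead of it; z points along the fingers, y is the line along which they close (so a half turn about z gives the same grasp; the last joint's range is limited). The gripper opens to 85 mm and grips with 20 to 120 N. Pads are 22 mm wide; open, the fingers measure 114 mm over their backs; the gripper's body (76 mm by 85 mm) begins 54 mm behind the grasp point. The pads swing forward as they close: fully open they stand 13 mm farther back than shut.
Start: joints at [1.13, 0.423, 1.63, -0, 1.089, -0.019], TCP at [0.256, 0.57, 0.253] pointing down, gripper open.
Joint ranges: [-3, 3], [-0.9, 2.11], [0.09, 2.58], [-1.31, 4.45], [0.11, 2.69], [-2.54, 2.54]. Speed limits (rad/s): [2.39, 2.39, 3.01, 3.14, 3.14, 3.14].

INTERFACE

Orientations are given as a rotation vector (axis times angle).
In Python, from rig import manip gives the robot as it stands. The module is installed in compiled form; this text tells all that it offers. Calls block until the motion is done:
- manip.move_to(position, orientation): joint-space move of the TCP to a pose.
- manip.servo_line(position, orientation=None, rate=0.15): straight line of the TCP; orientation=None keeps the orientation; rate is the mean speed in m/s.
- manip.set_joints(angles): joint-space move.
- manip.command_gripper(opening, f_grip=None): finger opening in m; f_grip is the grip in N (None keeps the last); returns when the fingers have stopped.
- manip.hold(seconds).
- manip.solve_ik(position, orientation): joint angles nearest the present ones, or None.
- manip.camera(name): name is "side" or "top"; returns a dict with "image" (420x560x3 uint8, red, green, blue), "fx", "fy", "cx", "cy" (pixels), "cam_to_world" (4x4, takes a point from camera to world coordinates). Camera axes: x right, y down, z forward; pixel columns grow to the right and rows downward; lengths in m; the calibration is good to about 2 mm. A picture is of the moment at which its call begins. There is no depth.
A pose or a line that the arm cannot do raises manip.IKError and nothing moves.
- manip.sign_off(): hands the job in; it is judged then, once.
Readings, each from a call of its own:
- manip.get_time(): time.
- manip.get_joint_positions(): joint angles.
- manip.get_joint_vel(): joint speeds.
- manip.get_tau(): joint torques, N m.
- manip.get_position(): TCP position.
- manip.get_ee_rot(): TCP orientation.
- manip.get_contact_force(): force on the tool from outside, world axes, zero at the start.
- manip.get_torque(): the same for the moment, N m.
- manip.get_width(): finger opening in m.
- manip.get_grip_force(): force on a finger pad.
Only numpy, scipy, OpenCV 4.12 (cv2) and the standard library are available. Lean on these libraries where they do the work, as an engineer would, in place of code of your own. Each camera call takes 0.05 s, during which the arm holds its last target. There are 200 camera calls.

TASK

The full, heavy deposit box was put back askew in front of its parking bracket on the counter. Without lifting it, push it round and along by its corners with the fingertips until it stands in the bracket with its whole back flush against the rubber-faced fence and its key side facing out; then push the bracket's swing catch fully closed across the front of the box. Leave the box's carrying handle folded down and do not disturb the other things on the counter.

Things in the scene. Friction and masses are not known exactly. Their poses are not given: they have to be found in the camera images.
- deposit_box: grey steel deposit box, 132 mm wide (its y) x 98 deep (its x) x 78 high, folded handle on top (to 85 mm), about 0.9 kg, on four feet at x +-31, y +-42 mm. Pushed near one end of a face it turns, about a point some 50 mm past its middle. Origin: centre of the underside. Its -x side is the front (key lock), +x the back, +y left. Home: origin at x -49, y 0 mm of the bracket's frame, axes alike
- box_back_left (a point): point on the box's back left edge, 20 mm above its underside (49, 66, 20 mm in the box's frame)
- box_back_right (a point): point on the box's back right edge, 20 mm above its underside (49, -66, 20 mm in the box's frame)
- bracket: aluminium parking bracket, fixed just before the glass screen, placed anew each time. Origin: on the counter, mid of the fence's rubber face, which is its plane x = 0 (fence 45 mm high, 156 wide along y). The bay opens to -x (to the robot). Cheeks 34 mm high, inner faces at y +70 and -70 mm, run from x 0 to -32 (4 mm play each side of the box), then splay out to the cheek ends
- cheek_left_end (a point): front end of the left cheek's splayed inner face, on the counter: x -52, y +77 mm in the bracket's frame
- cheek_right_end (a point): front end of the right cheek's splayed inner face, on the counter: x -103, y -88 mm in the bracket's frame
- catch_pivot (a point): middle of the catch's bar on its vertical pivot at the end of the bracket's right cheek: x -106, y -96 mm in the bracket's frame, 37 mm above the counter
- catch (a joint): swing catch (rad): steel bar 10 mm thick, reaching 77 mm from its pivot, 30 to 45 mm above the counter (pivot screw to 51). 0 = closed, at its stop: bar points to the bracket's +y, 3 mm in front of a box that is home. Grows opening, counterclockwise from above: at pi/2 it points to -x, from 2.2 to 2.8 (stop) off to the right. Light friction (about 1 N at 50 mm); stays where left
- carry_handle (a joint): angle of the carrying handle on the box's lid (rad): 0 = folded flat, grows as it is raised; stays at 0
- coin_roll: paper-wrapped coin roll standing upright to the left of the bracket, 26 mm across, 88 mm high; origin under its centre
- till_roll: white paper roll standing on end at the far left, 58 mm across, 57 mm high; origin under its centre
- stamp: upright hand stamp, 30 mm across, 75 mm high, far right; origin under its centre
- ink_pad: flat closed ink pad, 69 x 98 x 19 mm, far right; origin under its centre
- stapler: desk stapler, 36 x 128 x 46 mm, to the left; origin under its centre
- tape_dispenser: tape dispenser, 42 x 126 x 92 mm, to the right, by the glass; origin under its centre
- pen: pen lying at the left, 11 x 136 x 12 mm; origin under its centre

How it is judged:
By the outcome, as a careful person would: the job done as asked, in the order asked, and still so for the second after the job is handed in, with the robot touching nothing.
It also fails if it takes over 58 s, if anything falls off the work surface, if the arm or the gripper's body presses on something with over 40 N, if the wrist force passes 120 N, or if a joint passes its speed limit or range.

## Working session

There is one attempt and no reset: what is moved stays moved. The work goes in short steps, each a Python script; the robot and the scene stay as the last script left them, time stands still between calls to the robot, and variables do not carry over. Pictures are saved under pics/ and viewed, at most 10 in all, crops included, and the job is handed in when it is done.

```bash
mkdir -p pics; ls
python3 - <<'E'
from rig import manip
import cv2,numpy as np
for n in("top","side"):
    c=manip.camera(n); cv2.imwrite(f"pics/{n}0.png",c["image"][:,:,::-1]); np.savez(f"{n}0.npz",**c)
    print(n,c["fx"],c["fy"],c["cx"],c["cy"],np.round(c["cam_to_world"],3).tolist())
print(manip.get_time(),manip.get_ee_rot(),manip.get_position())
E
```

```text
pics
top 406.14196692158157 406.14196692158157 278.2668335125456 209.84780696712872 [[0.028, -0.996, 0.082, 0.421], [-1.0, -0.028, 0.003, -0.122], [-0.0, -0.082, -0.997, 1.275], [0.0, 0.0, 0.0, 1.0]]
side 381.47583974262125 381.47583974262125 282.3891990968297 209.9457520064621 [[-0.999, -0.043, 0.03, 0.519], [-0.051, 0.666, -0.744, 0.735], [0.012, -0.745, -0.667, 0.841], [0.0, 0.0, 0.0, 1.0]]
0.1 [-6.57636721e-01 -3.07165530e+00  2.14984597e-03] [0.25564838 0.56982105 0.25261381]
```

View pics/top0.png

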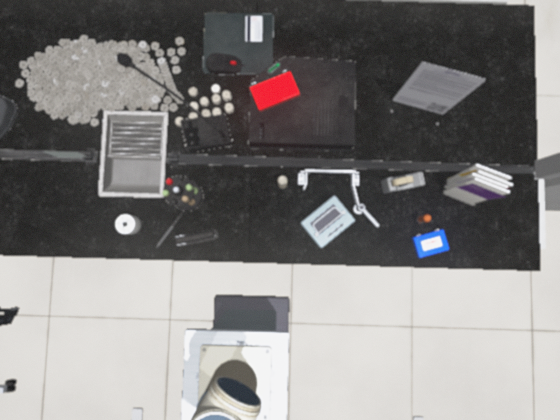

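View pics/side0.png

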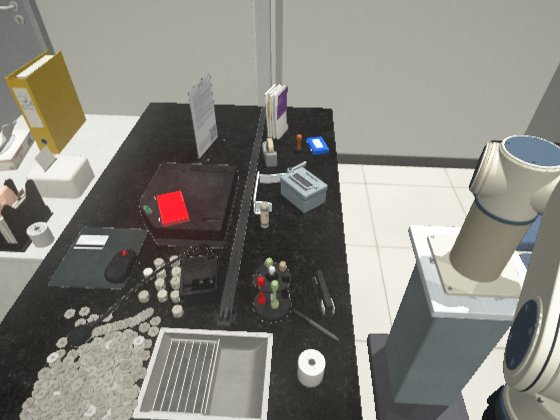

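The top view shows the box near (328,222), the bracket's fence near (328,173), the catch pivot near (360,208) with the bar to (378,226), and the coin roll at (283,182). I'll enlarge that area.

Run:
```python
import cv2
a=cv2.imread("pics/top0.png")[160:260,270:395]; b=cv2.imread("pics/side0.png")[150:245,240:340]
cv2.imwrite("pics/top0c.png",cv2.resize(a,None,fx=6,fy=6,interpolation=cv2.INTER_CUBIC))
cv2.imwrite("pics/side0c.png",cv2.resize(b,None,fx=6,fy=6,interpolation=cv2.INTER_CUBIC))
```

```text
(no output)
```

View pics/top0c.png

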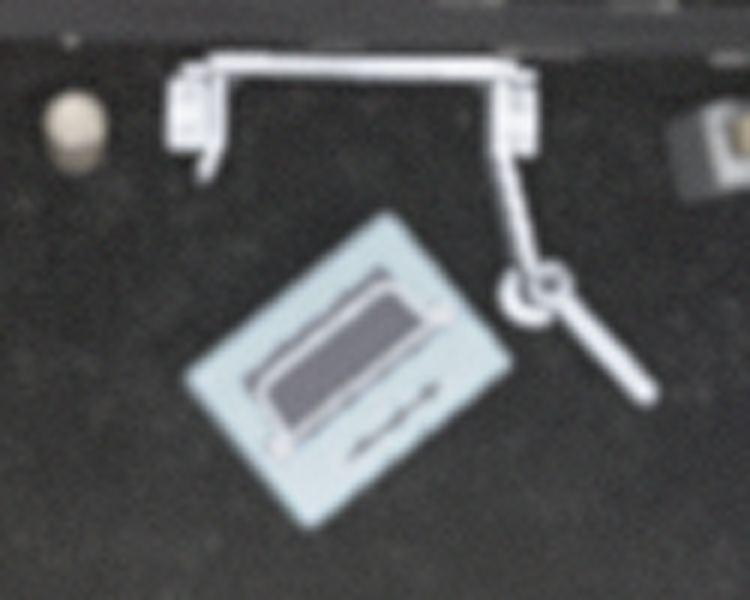

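View pics/side0c.png

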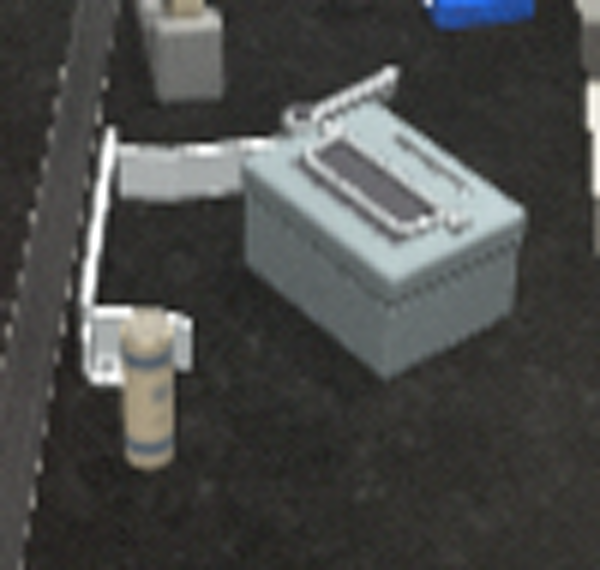

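The crops show the lid corners at crop pixels (388,210), (512,365), (310,530) and (185,378), and the bracket's pivot ring at (548,285). The left cheek tip is at (205,180). The box is yawed about +40° with its key side towards the robot's right, and the catch is open at about 2.3 rad. Next I'll turn these into metres.

```bash
cat > h.py <<'E'
import numpy as np, cv2
def cast(c,uv,z):
    uv=np.atleast_2d(np.asarray(uv,float)); T=c["cam_to_world"]
    d=np.c_[(uv[:,0]-c["cx"])/c["fx"],(uv[:,1]-c["cy"])/c["fy"],np.ones(len(uv))]@T[:3,:3].T
    return (T[:3,3]+d*((z-T[2,3])/d[:,2])[:,None])[:,:2]
K=6; U0,V0=270,160
def up(c): return cv2.resize(c["image"][V0:262,U0:395],None,fx=K,fy=K,interpolation=cv2.INTER_CUBIC)
def px(p): return (np.asarray(p,float)+.5)/K-.5+[U0,V0]
def box(c):
    """lid rectangle -> centre xy, yaw (near 0), sizes"""
    im=up(c); hsv=cv2.cvtColor(im,cv2.COLOR_RGB2HSV)
    m=cv2.inRange(hsv,(80,18,135),(110,255,255))
    m=cv2.morphologyEx(m,cv2.MORPH_OPEN,np.ones((9,9)))
    k=max(cv2.findContours(m,cv2.RETR_EXTERNAL,cv2.CHAIN_APPROX_NONE)[0],key=cv2.contourArea)
    w=cast(c,px(k[:,0]),.078)
    (cx,cy),(a,b),_=r=cv2.minAreaRect((w*1000).astype(np.float32))
    p=cv2.boxPoints(r); e=[p[1]-p[0],p[2]-p[1]]; l=max(e,key=np.linalg.norm)
    if l[1]<0: l=-l
    return np.array([cx,cy])/1000,np.arctan2(-l[0],l[1]),sorted((a,b))
def tow(B,p): # frame (xy,yaw) -> world
    c,s=np.cos(B[1]),np.sin(B[1]); p=np.asarray(p,float)
    return np.asarray(B[0])+np.stack([c*p[...,0]-s*p[...,1],s*p[...,0]+c*p[...,1]],-1)
def tol(B,p):
    return tow((np.zeros(2),-B[1]),np.asarray(p)-B[0])
E
python3 - <<'E'
from h import *
c=dict(np.load("top0.npz")); B=box(c); print("box",B)
# bracket: points picked in the crop (u,v), height, bracket xy (mm)
P=[((548,285),51,(-106,-96)),((203,184),34,(-52,77)),((226,77),45,(0,70)),((492,80),45,(0,-70)),((493,155),34,(-32,-70)),((228,140),34,(-32,70))]
w=np.array([cast(c,px(p),z/1000)[0] for p,z,_ in P]); q=np.array([b for *_,b in P])/1000
def fit(i):
    a=w[i]-w[i].mean(0); b=q[i]-q[i].mean(0)
    y=np.arctan2((b[:,0]*a[:,1]-b[:,1]*a[:,0]).sum(),(a*b).sum())
    t=w[i].mean(0)-tow((np.zeros(2),y),q[i].mean(0)); return t,y
for i in ([0,1],[0,1,2,3],list(range(6))):
    F=fit(i); print(F, np.round((tow(F,q)-w)*1000,1).tolist())
F=fit(list(range(6)))
print("box in bracket",np.round(tol(F,B[0])*1000,1),np.degrees(B[1]-F[1]))
print("tip",cast(c,px((648,395)),.045),tol(F,cast(c,px((648,395)),.045)))
# side check: box/bracket points with the side camera
s=dict(np.load("side0.npz")); sp=lambda u,v:((u+.5)/6-.5+240,(v+.5)/6-.5+150)
print("side lid corners",cast(s,[sp(245,165),sp(392,283),sp(525,212)],.078), "top:",tow(B,np.array([(49,-66),(49,66),(-49,66)])/1000))
print("side base corner L-back",cast(s,[sp(387,378)],0), "pivot",cast(s,[sp(298,115)],.051),tow(F,(-.106,-.096)))
im=up(c)[:,:,::-1].copy()
E
```

```text
box (array([ 0.48984357, -0.26485269]), np.float32(0.7078927), [99.14382934570312, 133.5465850830078])
(array([ 0.64009041, -0.26907403]), np.float64(0.030341366912358406)) [[-0.1, -0.3], [0.1, 0.3], [-1.6, 4.6], [0.4, 0.4], [5.3, 2.4], [-2.8, 6.2]]
(array([ 0.64045703, -0.27072797]), np.float64(0.02007974895123256)) [[-0.7, -0.9], [1.2, -0.8], [-0.5, 3.0], [0.0, -1.3], [4.9, 1.0], [-1.8, 4.9]]
(array([ 0.63997146, -0.27213866]), np.float64(0.008526238499322403)) [[-2.3, -1.1], [1.6, -1.6], [-0.2, 1.6], [-1.3, -2.7], [3.6, -0.0], [-1.5, 3.8]]
box in bracket [-150.1    8.6] 40.07074748976295
tip [[ 0.4833944  -0.42029266]] [[-0.15783455 -0.14681362]]
side lid corners [[ 0.56832692 -0.27947409]
 [ 0.48637135 -0.182887  ]
 [ 0.41494264 -0.24755225]] top: [[ 0.56998598 -0.28313365]
 [ 0.48415506 -0.18284878]
 [ 0.40970115 -0.24657174]]
side base corner L-back [[ 0.48518053 -0.19530704]] pivot [[ 0.54160456 -0.36620421]] [ 0.53479383 -0.36903894]
```

```bash
cat >> h.py <<'E'
from scipy.spatial.transform import Rotation as Ro
def rot(a): # tool down, tool x along world heading a
    return Ro.from_matrix(np.array([[np.cos(a),np.sin(a),0],[np.sin(a),-np.cos(a),0],[0,0,-1]])).as_rotvec()
E
python3 - <<'E'
from h import *
c=dict(np.load("top0.npz")); g=cv2.cvtColor(up(c),cv2.COLOR_RGB2GRAY).astype(int)
lo,hi=[],[]
for u in range(240,486,4):
    v=np.where(g[40:100,u]>130)[0]+40; lo.append((u,v.max()+.5)); hi.append((u,v.min()-.5))
for n,e in(("front",lo),("back",hi)):
    w=cast(c,px(e),.045); k=np.polyfit(w[:,1],w[:,0],1); print(n,"yaw",-np.degrees(np.arctan(k[0])),"x at y=-.27",np.polyval(k,-.27), np.std(w[:,0]-np.polyval(k,w[:,1])))
from rig import manip
for n,xy in dict(a=(.41,-.262),b=(.53,-.17),cc=(.50,-.42),d=(.51,-.30)).items():
  for a in (40,0,-90,90,180,220):
    q=manip.solve_ik([*xy,.05],rot(np.radians(a))); print(n,a,None if q is None else np.round(q,2))
E
```

```text
front yaw -0.3769183388289582 x at y=-.27 0.6413768384375179 0.0003247070236251413
back yaw 0.825051758364461 x at y=-.27 0.6529596270453925 0.0004403341653535327
a 40 [-0.59  0.57  2.03 -0.    0.54  0.28]
a 0 [-0.59  0.57  2.03 -0.    0.54  0.98]
a -90 None
a 90 [-0.59  0.57  2.03 -0.    0.54 -0.59]
a 180 [-0.59  0.57  2.03 -0.    0.54 -2.16]
a 220 None
b 40 [-0.33  0.63  1.88 -0.    0.63  0.54]
b 0 [-0.33  0.63  1.88 -0.    0.63  1.24]
b -90 None
b 90 [-0.33  0.63  1.88 -0.    0.63 -0.33]
b 180 [-0.33  0.63  1.88 -0.    0.63 -1.9 ]
b 220 None
cc 40 [-0.72  0.73  1.65 -0.    0.76  0.16]
cc 0 [-0.72  0.73  1.65 -0.    0.76  0.85]
cc -90 [-0.72  0.73  1.65 -0.    0.76  2.42]
cc 90 [-0.72  0.73  1.65 -0.    0.76 -0.72]
cc 180 [-0.72  0.73  1.65  0.    0.76 -2.29]
cc 220 None
d 40 [-0.55  0.67  1.8  -0.    0.68  0.32]
d 0 [-0.55  0.67  1.8  -0.    0.68  1.02]
d -90 None
d 90 [-0.55  0.67  1.8  -0.    0.68 -0.55]
d 180 [-0.55  0.67  1.8  -0.    0.68 -2.12]
d 220 None
```

```bash
cat >> h.py <<'E'
F=(np.array([.640,-.2718]),.010); Z=.05
E
python3 - <<'E'
from h import *
from rig import manip
B=box(dict(np.load("top0.npz"))); B=(B[0],float(B[1]))
manip.command_gripper(0)
P=tow(B,(0,-.050)); loc=np.array([-.049-.013,.052+.0])  # tool in box frame
def tool(yaw,back=0): return tow((P,yaw),loc-[back,-.050])
s=tool(B[1],.03)
manip.move_to([*s,.16],rot(B[1])); print(manip.get_time())
manip.servo_line([*s,Z],rate=.2); print(manip.get_contact_force())
for y in np.linspace(B[1],F[1]+.07,6):
    manip.servo_line([*tool(y),Z],rot(y),rate=.08); print(np.round(manip.get_position(),3),np.round(manip.get_contact_force(),1))
p=manip.get_position(); manip.servo_line([p[0]-.03,p[1]+.02,Z],rate=.2)
manip.servo_line([p[0]+.0,p[1]+.14,.13],rate=.25)
c=manip.camera("top"); cv2.imwrite("pics/t1.png",c["image"][:,:,::-1])
b=box(c); print(b,"rel mm",np.round(tol(F,b[0])*1000,1),np.degrees(b[1]-F[1]),manip.get_time())
E
```

```text
3.9167
[-0.46364539 -0.03920742  0.68148884]
[ 0.409 -0.265  0.05 ] [ 0.5 -0.  -0.9]
[ 0.414 -0.252  0.05 ] [-1.   0.9  0.3]
[ 0.422 -0.239  0.05 ] [-0.4 -0.1  0.4]
[ 0.431 -0.227  0.05 ] [ 0.  -0.4  0.7]
[ 0.441 -0.216  0.05 ] [-0.7 -0.2 -0.2]
[ 0.452 -0.206  0.05 ] [-0.4 -0.2 -0.1]
(array([ 0.51731714, -0.25273322]), np.float32(0.08242082), [98.9033432006836, 133.17970275878906]) rel mm [-122.5   20.3] 4.149407 7.9333
```

```bash
cat >> h.py <<'E'
def look(manip):
    c=manip.camera("top"); b=box(c); b=(b[0],float(b[1]),b[2])
    print("box rel mm",np.round(tol(F,b[0])*1000,1),"yaw",round(np.degrees(b[1]-F[1]),2),np.round(b[2],1),"t",manip.get_time()); return c,b
E
python3 - <<'E'
from h import *
from rig import manip
B=(np.array([.51732,-.25273]),.0824); h=F[1]+np.pi/2
s=tol(F,tow(B,(.010,.066+.013))); print(s)
go=lambda x,y,z,r,o=None: manip.servo_line([*tow(F,(x,y)),z],o,rate=r)
go(s[0],s[1]+.03,.13,.3,rot(h)); go(s[0],s[1]+.03,Z,.25)
go(s[0],s[1]+.002,Z,.15)
go(s[0],s[1]-.018,Z,.06); print(np.round(manip.get_contact_force(),1))
go(s[0],s[1]+.02,Z,.2); go(s[0]-.03,s[1]+.09,.13,.25)
look(manip)
E
```

```text
[-0.11822397  0.09981223]
[ 0.7  0.3 -0.3]
box rel mm [-125.8    1.5] yaw -0.45 [ 99.1 132.1] t 11.85
```

Run:
```python
from h import *
from rig import manip
go=lambda x,y,z,r,o=None: manip.servo_line([*tow(F,(x,y)),z],o,rate=r)
go(-.225,.0015,.13,.3,rot(F[1])); go(-.215,.0015,Z,.25)
go(-.188,.0015,Z,.15)
for x in(-.06,-.053): go(x-.062,.0015,Z,.07); print(np.round(manip.get_contact_force(),1))
go(-.15,.0015,Z,.2); go(-.19,.13,.13,.3)
c,b=look(manip); im=cv2.resize(c["image"][155:262,265:395],None,fx=6,fy=5.6,interpolation=cv2.INTER_CUBIC)[:600]
cv2.imwrite("pics/t3.png",im[:,:,::-1])
```

```text
[-0.5 -0.   0.3]
[-0.4  0.6  0.6]
box rel mm [-54.1   0.5] yaw -0.25 [100.8 133.9] t 16.7667
```

View pics/t3.png

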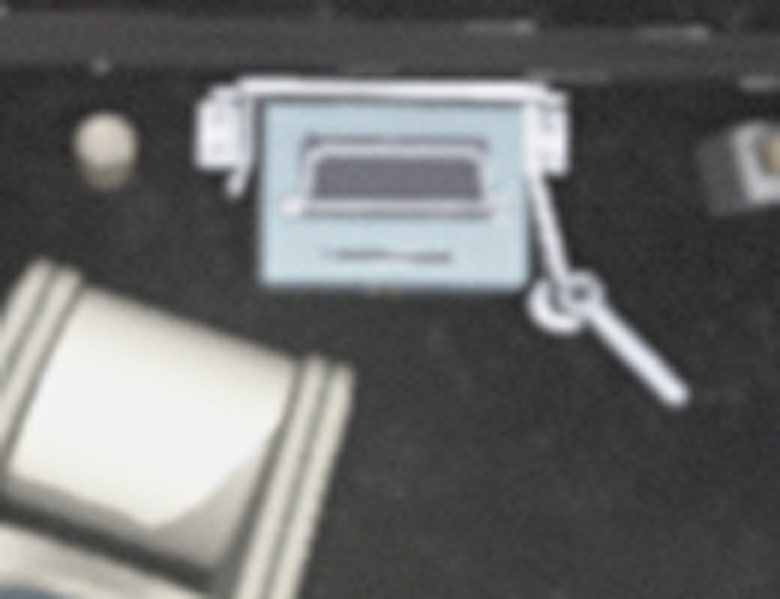

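The box is nearly home and square (lid at about (260..528, 98..290)), its brass lock shows at (380,292) on the front, and nothing else has moved. Next I'll seat it with corner pushes, stopping on force.

Run:
```python
from h import *
from rig import manip
go=lambda x,y,z,r,o=None: manip.servo_line([*tow(F,(x,y)),z],o,rate=r)
def press(y,fmax):
    go(-.130,y,Z,.2); go(-.117,y,Z,.1); x=-.117; f=0
    while x<-.098 and f<fmax:
        x+=.001; go(x,y,Z,.04); f=-manip.get_contact_force()[0]
        if f>3: print(round(f,1),end=" ")
    print("y",y,"x",round(x,4),"actual",np.round(tol(F,manip.get_position()[:2])*1000,1),"f",round(f,1),manip.get_time())
    go(-.130,y,Z,.2)
go(-.15,.045,.10,.3,rot(F[1])); 
press(.045,12); press(-.045,12); press(.045,12); press(0,14)
go(-.15,0,Z,.2);go(-.19,.13,.13,.3)
look(manip)
```

```text
4.4 3.3 3.2 3.2 3.0 4.5 7.9 11.1 13.8 y 0.045 x -0.104 actual [-106.7   45.1] f 13.8 21.1917
5.3 7.3 13.2 y -0.045 x -0.104 actual [-107.   -44.2] f 13.2 25.6083
4.1 7.9 11.2 14.1 y 0.045 x -0.103 actual [-106.9   46. ] f 14.1 30.275
4.8 8.2 12.2 15.4 y 0 x -0.103 actual [-107.    1.] f 15.4 34.7167
box rel mm [-46.    0.6] yaw -0.04 [101.3 133. ] t 35.975
```

Run:
```python
from h import *
from rig import manip
go=lambda x,y,z,r,o=None: manip.servo_line([*tow(F,(x,y)),z],o,rate=r)
p=np.array([-.106,-.096])
def at(t,g=0):
    s=.005+.011*abs(np.cos(t))+.0145*abs(np.sin(t))+g
    return p+.055*np.array([-np.sin(t),np.cos(t)])-s*np.array([np.cos(t),np.sin(t)])
a=at(2.33,.02); go(-.19,-.06,.135,.35,rot(F[1])); go(*a,.135,.35); go(*a,Z,.25); print(a,np.round(manip.get_contact_force(),1))
for t in np.linspace(2.33,.12,8): go(*at(t),Z,.12); print(round(t,2),np.round(manip.get_contact_force(),1))
e=at(0); x=e[0]-.004; f=0
while x<e[0]+.012 and f<7:
    x+=.002; go(x,e[1],Z,.05); f=-manip.get_contact_force()[0]; print(round(x,4),round(f,1))
print(np.round(tol(F,manip.get_position()[:2])*1000,1))
go(e[0]-.04,e[1],Z,.2); go(-.19,.13,.13,.35)
c,b=look(manip); im=cv2.resize(c["image"][155:262,265:395],None,fx=6,fy=5.6,interpolation=cv2.INTER_CUBIC)[:600]
cv2.imwrite("pics/t5.png",im[:,:,::-1])
c=manip.camera("side"); cv2.imwrite("pics/s5.png",cv2.resize(c["image"][140:245,230:345],None,fx=6,fy=5.7,interpolation=cv2.INTER_CUBIC)[:600,:,::-1])
```

```text
[-0.1162355  -0.16511563] [-0.1 -0.1  0.3]
2.33 [0.8 0.1 0.1]
2.01 [-0.3  1.   0.1]
1.7 [-0.2 -0.1 -0.5]
1.38 [-0.4 -0.  -0.5]
1.07 [ 0.4  0.2 -0.7]
0.75 [-0.1  0.6  0.5]
0.44 [-0.6 -0.1 -0.3]
0.12 [0.1 0.1 0.1]
-0.124 0.5
-0.122 -0.1
-0.12 0.4
-0.118 -0.6
-0.116 5.4
-0.114 12.7
[-117.   -40.8]
box rel mm [-46.    0.6] yaw 0.01 [101.8 133. ] t 42.8333
```

View pics/t5.png

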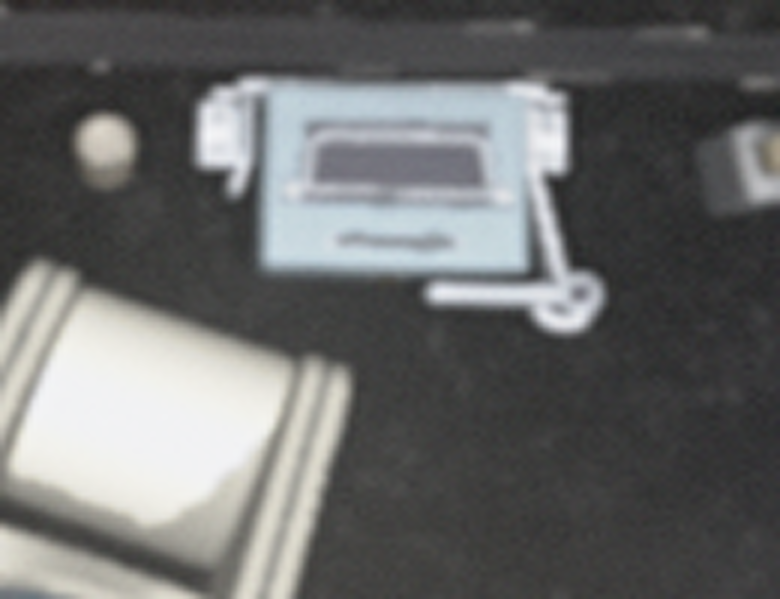

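View pics/s5.png

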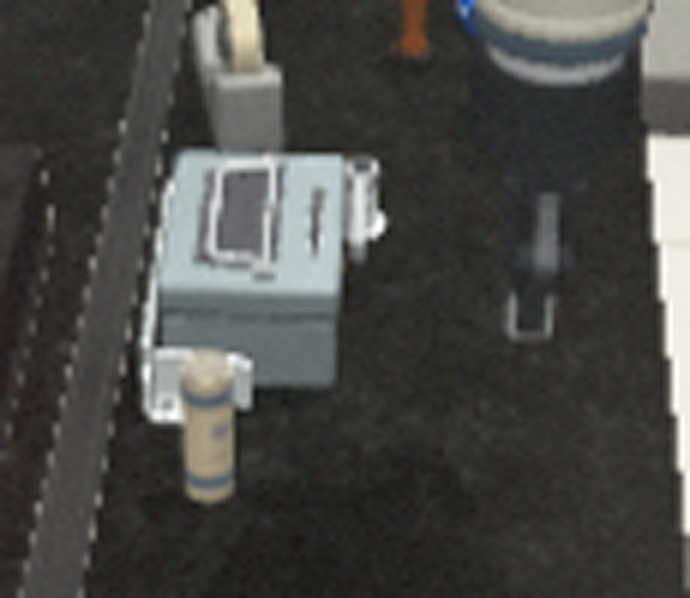

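The box sits against the fence with its front square. The catch bar lies across it from (575,292) to (428,293), parallel to the front and pressed to its stop. The handle is flat, the coin roll hasn't moved, and the arm is clear.

Run:
```python
from rig import manip
print(manip.sign_off(),manip.get_time())
```

```text
the job is handed in; nothing more can be done
the job is handed in; nothing more can be done
```

The box is flush in the bracket with its key side facing out and the catch fully closed; the job was handed in at about 43 s with nothing else seen to move (the judge's verdict wasn't shown).

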